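# Find the loose spindle clamp with the feeler

### The arm

A 6-joint arm with a two-finger parallel gripper is mounted at the origin on the work surface. World frame = base frame: x ahead of the robot, y to its left, z up, the work surface at z = 0. Lengths are in mm, angles in rad, forces in N, time in s.
With the tool pointing down it reaches from about 300 to 775 mm from the base axis. Payload 14.6 kg.
Tool frame: the origin (TCP) lies between the finger pads; the fingertips stand 8 mm ahead of it and the grasp point (between the pads) lies 11 mm behind it; y points along the fingers, x is the direction in which the jaws open and shut, and the axes are right-handed (so a half turn about y gives the same grasp; the last joint's range is limited). The gripper opens to 94 mm and grips with 3 to 60 N. Pads are 16 mm wide; open, the fingers measure 119 mm over their backs; the gripper's body (75 mm by 177 mm) begins 78 mm behind the grasp point.
Start: joints at [-1.186, 0.3, 1.521, -0, 1.321, -0.067], TCP at [240.114, -494.808, 213.446] pointing down, gripper open.
Joint ranges: [-3.03, 3.03], [-0.79, 2.21], [0.23, 2.52], [-1.04, 4.18], [0, 3.07], [-2.55, 2.55]. Speed limits (rad/s): [2.22, 2.22, 2.57, 3.14, 3.14, 3.14].

### API

Orientations are given as [roll, pitch, yaw] about the fixed x, y, z axes, in that order (R = Rz(yaw) Ry(pitch) Rx(roll)).
In Python, from cell import read_state, imaging, order gives the robot as it stands. The module is installed in compiled form; this text tells all that it offers.
- The arm moves only by the shell command python3 -m handwheel 'ROWS' [FORCE]. ROWS is JSON, a list that holds one entry, the list of rows, each a list of 7 numbers: the shift along the tool's x, y, z in mm, then the turn, a rotation vector about the tool's x, y, z in degrees, then the opening, from -1 (shut) to 1 (fully open), so that 0 is half open. A call has 1 to 5 rows; each row is the pose to reach, as a shift and turn from the pose measured when the call began, along the tool's axes at that moment; what a row does not reach only later rows make up. A row lasts 1/12 s, in which the tool goes at most 41.7 mm and 7.16 degrees, less where a joint would pass 70% of its speed; a pose out of reach is approached as far as the arm can. A call with a gripper value outside its range is refused whole. The fingers move at their own pace and stop on an object; FORCE is the grip in N (left out, the last holds). Time passes only in rows, so rows that repeat a pose let the fingers close. It gives the time, the measured TCP pose, the force and the opening at its end, in the units of the state.
- read_state(): the state, without advancing time (a new reading comes with each control period).
- imaging.camera(name): name is "scene" or "top" or "wrist"; returns (picture, depth): 384x512x3 uint8, red, green, blue; 384x512 float32, mm along the optical axis (not along the pixel's ray), 0 where there is no reading.
- imaging.get_calibration(name): a dict with "mtx" (3x3 intrinsics, pixels), "dist" ([k1, k2, p1, p2, k3] as OpenCV has them; the pictures are not rectified), "world_from_camera" (4x4, takes a point from camera to world coordinates); the wrist camera has in their place "hand_eye" (4x4, takes a point from camera to tool coordinates, whose origin is the TCP and whose axes are the tool frame's). Camera axes: x right, y down, z forward; pixel columns grow to the right and rows downward; lengths in mm; the calibration is good to about 2 mm. A picture is of the moment at which its call begins: read the wrist's pose just before it. get_calibration takes no time and is no camera call.
- order.sign_off(): hands the job in, once; it reports no verdict.
The state is a dict: "clock": time; "joints": joint angles; "qd": joint speeds; "effort": joint torques, N m; "eef_pos": TCP position; "eef_rot": TCP orientation; "wrist_force": force on the tool from outside, world axes, zero at the start; "moment": the same for the moment, N m; "finger_gap": finger opening in mm.
Only numpy, scipy, OpenCV 4.12 (cv2) and the standard library are available. Lean on these libraries where they do the work, as an engineer would, in place of code of your own. Each camera call takes 0.05 s, during which the arm holds its last target.

### The job

One of the three split clamps on the blue plate has worked loose, though all three look alike. Take the yellow-handled feeler out of its wooden rest by the handle and try its sprung blade in all three splits in turn, starting at the end by the wooden rest, each time sliding it gently down through any slight drag until it is either fully home or plainly jammed (the blade begins to give into the handle), and never forcing it. Then leave the feeler standing upright and fully home in the loose clamp as a mark, let go, without disturbing the pot or the two bobs.

Things in the scene. Friction and masses are not known exactly. Their poses are not given: they have to be found in the camera images.
- clamps: Fixed blue plate 130 x 270 x 15 mm with three grey split clamps in a row along its y axis, 85 mm apart. Origin: centre of the plate's underside; z up. Each clamp is 60 (x) by 50 (y) mm, flat top 95 mm above the bench; its split is open above and at both ends and runs along the plate's x. Two splits are pinched deep inside, the third is loose; which one changes each time.
- split_a (a point): Centre of the mouth of the split at the plate's -y end, the end by the wooden rest, level with the clamp top; axes as the plate's: x along the split, y across it, z up. Mouth 12 mm wide with a 3 mm deep 45 degree lead-in, then 6 mm wide.
- split_b (a point): The same for the middle clamp. A pinched split is only 2.4 mm wide deep down: the blade jams with its tip 13 to 21 mm below the clamp top.
- split_c (a point): The same for the clamp at the plate's +y end. The loose split lets the blade down 40 mm; a spring pad inside gives a light drag, up to about 5 N, from about 19 mm depth on.
- rest: Wooden block 90 x 60 x 50 mm high, fixed, in which the feeler stands at the start: an 8 x 28 mm hole right through from above, 28 mm along the block's x. Origin: centre of its underside.
- feeler: Feeler, about 130 g, upright. Origin: centre of the underside of its steel shoulder (34 x 24 x 6 mm high), which sits on the wooden rest at the start and on the clamp top when fully home. Above it a yellow handle with a red band, 30 (x) by 16 (y) mm, from 6 to 64 mm above the origin: grip it across its 16 mm. x: blade's width, y: its thickness, z up.
- blade: Steel blade, 20 mm wide (x), 4 mm thick (y), below the shoulder; origin and axes as the feeler's when not pressed. Spring loaded lengthwise: it does not give below 8 N of push, then slides up into the handle 1 mm per further newton, to 10 mm at 18 N, where it is solid. Never press it harder than 22 N; a push that keeps rising past 8 N is a jam.
- tip (a point): Middle of the blade's lower end, 36 mm below the feeler's origin when the blade is not pressed.
- pot: White plastic pot, 90 mm across, 85 mm high, loose; leave alone. Origin: centre of its underside.
- bob_1: Reddish polishing bob, 48 mm across, 30 mm high, loose; leave alone. Origin: centre of its underside.
- bob_2: Cork polishing bob, 44 mm across, 24 mm high, loose; leave alone. Origin: centre of its underside.
Mind the look-alikes: they are no part of the job. There is more than one size of the feeler; the job needs the middle-sized.

How it is judged (in metres and radians):
On the way, in this order (a step that is already met when the one before it is completed fails the run):
1. the feeler is lifted out of its rest (height (world z) of tip above 0.06 m), for 0.1 s.
2. split_a, by the wooden rest, is tried: the tip is in it, over 30 mm down, or over 12 mm down and pressed with more than 5 N (horizontal distance between tip and split_a below 0.025 m and (z of tip in the frame of split_a below -0.03 m or (z of tip in the frame of split_a below -0.012 m and contact force between blade and anything else above 5 N))), for 0.05 s.
3. split_b, the middle one, is tried: the tip is in it, over 30 mm down, or over 12 mm down and pressed with more than 5 N (horizontal distance between tip and split_b below 0.025 m and (z of tip in the frame of split_b below -0.03 m or (z of tip in the frame of split_b below -0.012 m and contact force between blade and anything else above 5 N))), for 0.05 s.
4. split_c, the far one, is tried: the tip is in it, over 30 mm down, or over 12 mm down and pressed with more than 5 N (horizontal distance between tip and split_c below 0.025 m and (z of tip in the frame of split_c below -0.03 m or (z of tip in the frame of split_c below -0.012 m and contact force between blade and anything else above 5 N))), for 0.05 s.
At the end, for the whole second after the job is handed in: The feeler stands in one split (its tip over 30 mm below that clamp's top and within 25 mm of the split's centre, seen from above), upright within 0.12 rad, at rest and let go (((horizontal distance between tip and split_a below 0.025 m and z of tip in the frame of split_a below -0.03 m) or (horizontal distance between tip and split_b below 0.025 m and z of tip in the frame of split_b below -0.03 m) or (horizontal distance between tip and split_c below 0.025 m and z of tip in the frame of split_c below -0.03 m)) and angle between feeler's own z axis and vertical below 0.12 rad and linear speed of feeler below 0.02 m/s); the robot touches nothing.
It fails at once if the blade is pressed harder than 22 N by anything (contact force between blade and anything else above 22 N).
It fails at once if the feeler is pressed on the clamps harder than 30 N (contact force between feeler and clamps above 30 N).
It fails at once if a bystander (pot, bobs) is moved more than 15 mm (distance of any of pot, bob_1, bob_2 from where it was at the start of the episode above 0.015 m).
It also fails if it takes over 64 s, if anything falls off the work surface, if the arm or the gripper's body presses on something with over 40 N, if the wrist force passes 120 N, or if a joint passes its speed limit or range.

## Working session

There is one attempt and no reset: what is moved stays moved. The work goes in short steps, Python scripts to look and compute and a shell command to move; the robot and the scene stay as the last step left them, time stands still between calls to the robot, and variables do not carry over. Pictures are saved under pics/ and viewed, and the job is handed in when it is done.

```bash
mkdir -p pics; cat > h.py <<'E'
import numpy as np, cv2
from cell import read_state, imaging, order
def snap(n,f):
    s=read_state(); p,d=imaging.camera(n); cv2.imwrite('pics/%s.png'%f,p[:,:,::-1]); np.savez('pics/%s.npz'%f,p=p,d=d,pos=s['eef_pos'],rot=s['eef_rot'])
    return s,p,d
E
python3 - <<'E'
from h import *
print(read_state())
for n in('scene','top','wrist'):
    c=imaging.get_calibration(n);print(n,{k:np.round(v,3).tolist() for k,v in c.items()})
for n in('scene','top'): snap(n,n+'0')
E
```

```text
{'clock': 0.0, 'joints': array([-1.18558878e+00,  3.00470776e-01,  1.52157843e+00,  4.49246013e-05,
        1.32069723e+00, -6.65927079e-02]), 'qd': array([ 0.0003485 ,  0.00071538, -0.00032667,  0.00066703, -0.00126235,
        0.00251542]), 'effort': array([-6.95366889e-04, -5.31808126e+01, -3.52742708e+01,  7.08305743e-02,
        2.44302111e-02, -7.99634245e-05]), 'eef_pos': array([ 240.03884941, -494.57552021,  212.88762275]), 'eef_rot': array([-1.57067613e+00,  1.14833500e-03, -1.11900715e+00]), 'wrist_force': array([-0.81881306, -1.17998628,  0.15330235]), 'moment': array([-0.00297558, -0.01182222, -0.00617137]), 'finger_gap': 93.48507028431266}
scene {'mtx': [[358.087, 0.0, 252.344], [0.0, 358.087, 191.842], [0.0, 0.0, 1.0]], 'dist': [-0.061, 0.0, 0.0, 0.0, 0.0], 'world_from_camera': [[0.823, 0.402, -0.4, 1060.497], [0.567, -0.573, 0.592, -620.637], [0.009, -0.714, -0.7, 821.693], [0.0, 0.0, 0.0, 1.0]]}
top {'mtx': [[355.383, 0.0, 260.075], [0.0, 355.383, 192.219], [0.0, 0.0, 1.0]], 'dist': [-0.096, 0.0, 0.0, 0.0, 0.0], 'world_from_camera': [[0.026, -0.993, 0.115, 520.04], [-0.999, -0.023, 0.032, -17.168], [-0.029, -0.116, -0.993, 1129.56], [0.0, 0.0, 0.0, 1.0]]}
wrist {'mtx': [[297.021, 0.0, 257.92], [0.0, 297.021, 188.893], [0.0, 0.0, 1.0]], 'dist': [-0.03, 0.0, 0.0, 0.0, 0.0], 'hand_eye': [[1.0, 0.0, 0.0, 1.788], [-0.0, -0.237, 0.971, -170.787], [0.0, -0.971, -0.237, 67.937], [0.0, 0.0, 0.0, 1.0]]}
```

View pics/scene0.png

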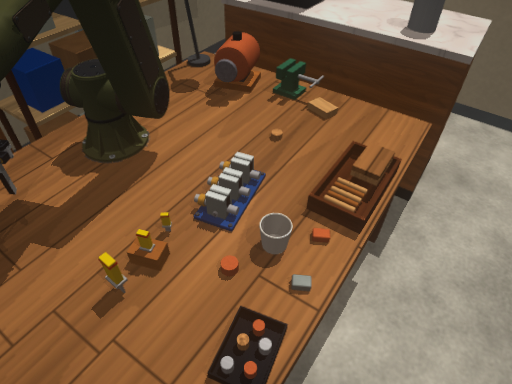

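View pics/top0.png

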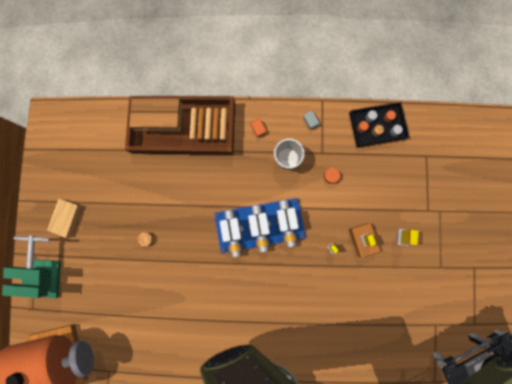

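```bash
python3 - <<'E'
import cv2
a=cv2.imread('pics/top0.png'); s=cv2.imread('pics/scene0.png')
cv2.imwrite('pics/c1.png',cv2.resize(a[185:275,205:435],None,fx=3.4,fy=3.4,interpolation=cv2.INTER_CUBIC))
cv2.imwrite('pics/c2.png',cv2.resize(s[140:300,80:280],None,fx=3.7,fy=3.7,interpolation=cv2.INTER_CUBIC))
E
```

```text
(no output)
```

View pics/c1.png

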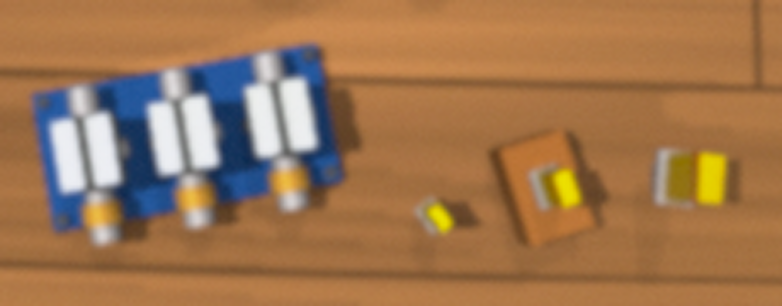

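View pics/c2.png

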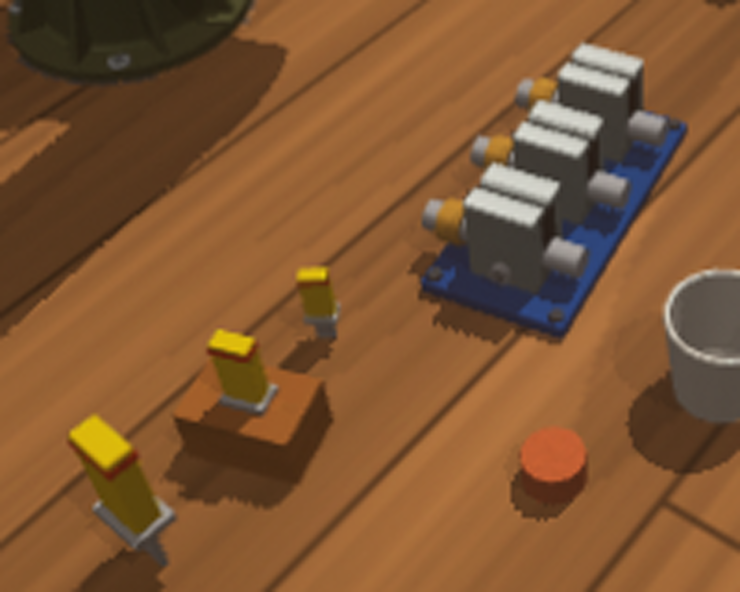

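```bash
cat >> h.py <<'E'
from scipy.spatial.transform import Rotation as Ro
def wfc(n,pos=None,rot=None):
    c=imaging.get_calibration(n)
    if n!='wrist': return c,c['world_from_camera']
    T=np.eye(4);T[:3,:3]=Ro.from_euler('xyz',rot).as_matrix();T[:3,3]=pos
    return c,T@c['hand_eye']
def onplane(n,px,z,pos=None,rot=None):
    c,T=wfc(n,pos,rot)
    u=cv2.undistortPoints(np.array(px,float).reshape(-1,1,2),c['mtx'],c['dist'])[:,0]
    r=np.c_[u,np.ones(len(u))]@T[:3,:3].T
    return T[:3,3]+r*((z-T[2,3])/r[:,2])[:,None]
def withdepth(n,px,d,pos=None,rot=None):
    c,T=wfc(n,pos,rot); px=np.array(px,float)
    u=cv2.undistortPoints(px.reshape(-1,1,2),c['mtx'],c['dist'])[:,0]
    dd=np.array([np.median(d[int(round(y))-1:int(round(y))+2,int(round(x))-1:int(round(x))+2]) for x,y in px])
    return (np.c_[u,np.ones(len(u))]*dd[:,None])@T[:3,:3].T+T[:3,3]
E
python3 - <<'E'
from h import *
d=np.load('pics/top0.npz')['d']
f=lambda L:[(205+x/3.4-.35,185+y/3.4-.35) for x,y in L]
for nm,L,z in [('A',[(245,82),(303,76),(318,150),(258,158)],95),('B',[(148,103),(206,93),(218,168),(158,177)],95),('C',[(50,123),(108,112),(121,187),(63,194)],95),('H',[(552,171),(576,167),(583,203),(559,208)],114),('rest',[(492,149),(566,131),(598,225),(530,246)],50)]:
    p=onplane('top',f(L),z);c=p.mean(0)
    e=p[2]+p[3]-p[0]-p[1]; print(nm,c.round(1),'xdir(toward base) yaw',np.degrees(np.arctan2(-e[1],-e[0])).round(1), np.linalg.norm(e)/2, withdepth('top',[np.mean(f(L),0)],d).round(1))
E
```

```text
A [564.2 -65.4  95. ] xdir(toward base) yaw 11.6 65.04383840815183 [[564.7 -66.1  80.1]]
B [546.1  18.3  95. ] xdir(toward base) yaw 9.9 64.20814825206884 [[546.4  18.8  80. ]]
C [527.9 100.9  95. ] xdir(toward base) yaw 12.1 63.312062577486074 [[528.  103.   76.5]]
H [ 509.5 -305.2  114. ] xdir(toward base) yaw 11.0 30.798610008301058 [[ 509.5 -304.8  115.3]]
rest [ 508.1 -304.6   50. ] xdir(toward base) yaw 20.5 89.43702077763803 [[ 508.4 -296.2   81.3]]
```

```bash
python3 - <<'E'
from h import *
d=np.load('pics/top0.npz')['d']
print(withdepth('top',[(415,237),(402,237),(337,249),(330,248),(289,155),(333,176),(145,240),(369,240)],d).round(0))
s=read_state();R=Ro.from_euler('xyz',s['eef_rot']).as_matrix()
print((R.T@(np.array([509,-305,240])-s['eef_pos'])).round(1))
E
```

```text
[[ 519. -421.  139.]
 [ 519. -407.   77.]
 [ 480. -214.   74.]
 [ 482. -197.   51.]
 [ 774.  -72.    4.]
 [ 704. -209.   29.]
 [ 489.  376.   25.]
 [ 509. -298.  113.]]
[-53.2 -27.  324.8]
```

```bash
python3 -m handwheel '[[[-8,-27,40,0,0,0,1],[-16,-27,80,0,0,0,1],[-24,-27,120,0,2,0,1],[-32,-27,160,0,4,0,1],[-38,-27,200,0,6,0,1]]]'; python3 - <<'E'
from h import *
s=read_state();R=Ro.from_euler('xyz',s['eef_rot']).as_matrix()
print((R.T@(np.array([509,-305,240])-s['eef_pos'])).round(1))
E
```

```text
clock: 0.52
eef_pos: [402.7, -372.8, 240.0]
eef_rot: [-1.571, 0.001, -1.226]
wrist_force: [0.4, -0.4, 0.1]
finger_gap: 94.0
[-2.78e+01  1.00e-01  1.23e+02]
```

```bash
python3 -m handwheel '[[[-10,0,40,0,0,0,1],[-20,0,80,0,0,0,1],[-28,0,110,0,0,0,1],[-28,0,123,0,0,0,1],[-28,0,123,0,0,0,1]]]'; python3 - <<'E'
from h import *
s,p,d=snap('wrist','w1')
cv2.imwrite('pics/w1b.png',cv2.resize(p[:,:,::-1],None,fx=1.5,fy=1.5))
E
```

```text
clock: 0.93
eef_pos: [511.0, -302.9, 239.3]
eef_rot: [-1.571, 0.002, -1.223]
wrist_force: [-0.6, 0.2, -0.5]
finger_gap: 94.1
```

View pics/w1b.png

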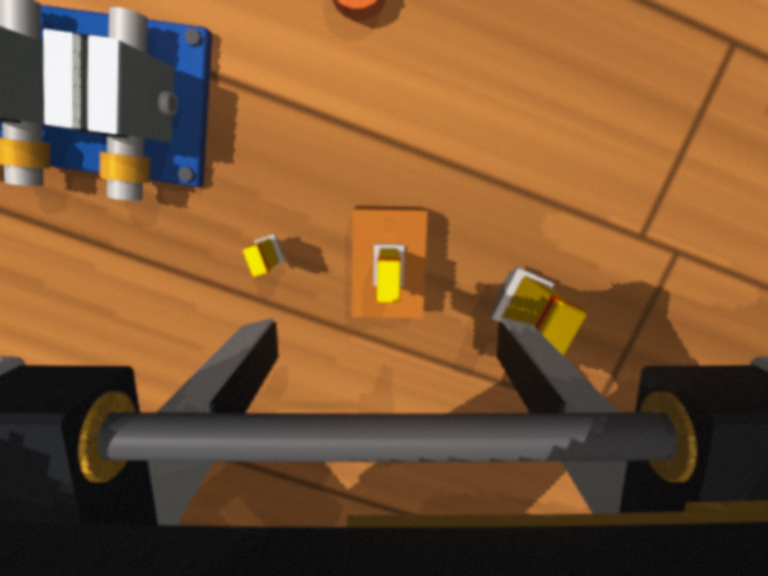

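The wrist view shows the middle-sized feeler standing in the wooden block, handle top about (388,281) in the 1.5x picture. The small feeler is at (260,256) and the big one at (560,320), both standing outside the block. I'll confirm this in an enlarged crop.

```bash
python3 - <<'E'
import cv2
a=cv2.imread('pics/w1.png')
cv2.imwrite('pics/w1c.png',cv2.resize(a[130:220,220:300],None,fx=6,fy=6,interpolation=cv2.INTER_CUBIC))
E
```

```text
(no output)
```

View pics/w1c.png

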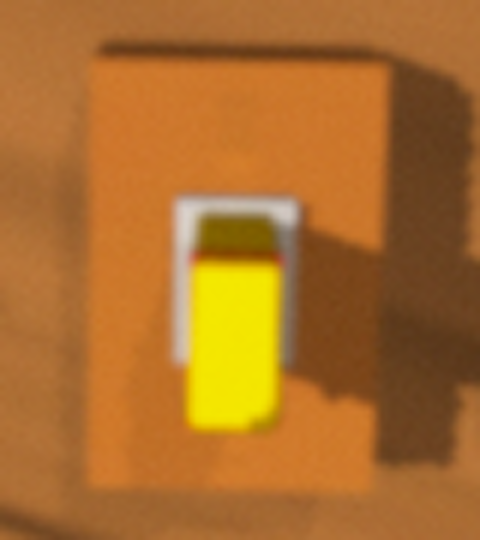

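The crop shows the feeler in the block with its handle-top corners at (192,262), (281,262), (279,430) and (187,430). It is the middle of the three sizes and the only one standing in the wooden rest, so it is the one to take.

```bash
python3 - <<'E'
from h import *
z=np.load('pics/w1.npz');pos,rot,d=z['pos'],z['rot'],z['d']
R=Ro.from_euler('xyz',rot).as_matrix()
f=lambda L:[(220+(x-2.5)/6,130+(y-2.5)/6) for x,y in L]
for nm,L,zz in [('H',[(192,262),(281,262),(279,430),(187,430)],114),('sh',[(175,197),(299,200),(288,364),(172,364)],56),('rest',[(95,60),(388,65),(375,488),(88,488)],50)]:
    p=onplane('wrist',f(L),zz,pos,rot);c=p.mean(0)
    e=p[0]+p[1]-p[2]-p[3]; print(nm,c.round(1),'yaw',np.degrees(np.arctan2(e[1],e[0])).round(1),np.linalg.norm(e)/2, 'w',np.linalg.norm(p[1]-p[0]),'tool',(R.T@(c-pos)).round(1))
print(np.degrees(rot),withdepth('wrist',f([(235,350)]),d,pos,rot))
# split A in image at (78,83)/1.5
for q in [(76,35),(80,130)]: print(onplane('wrist',[(q[0]/1.5,q[1]/1.5)],95,pos,rot).round(1))
E
```

```text
H [ 509.4 -306.2  114. ] yaw 18.8 29.506344096467483 w 15.026883096800981 tool [  2.8 125.3  -2.5]
sh [ 508.9 -306.1   56. ] yaw 17.6 34.181623776860775 w 24.836678405883234 tool [  2.7 183.3  -2.9]
rest [ 508.2 -307.1   50. ] yaw 18.7 89.28074373427702 w 58.643359730854094 tool [  3.3 189.3  -3.9]
[-90.025568     0.11941964 -70.0460497 ] [[ 508.76258244 -306.45956555  113.48436023]]
[[591.1 -58.7  95. ]]
[[532.9 -73.5  95. ]]
```

```bash
python3 -m handwheel '[[[2.7,40,-2.6,0,1.3,0,0.3],[2.7,80,-2.6,0,1.3,0,0.0],[2.7,120,-2.6,0,1.3,0,0],[2.7,155,-2.6,0,1.3,0,0],[2.7,162,-2.6,0,1.3,0,0]]]'; python3 -m handwheel '[[[0,0,0,0,0,0,0],[0,0,0,0,0,0,0]]]'; python3 - <<'E'
from h import *
s,p,d=snap('wrist','w2')
E
```

```text
clock: 1.4
eef_pos: [504.4, -306.5, 71.6]
eef_rot: [-1.577, 0.009, -1.248]
wrist_force: [-0.6, -0.0, -1.1]
finger_gap: 64.0
clock: 1.57
eef_pos: [503.9, -307.1, 72.4]
eef_rot: [-1.577, 0.009, -1.249]
wrist_force: [-0.9, 0.1, 1.1]
finger_gap: 50.8
```

View pics/w2.png

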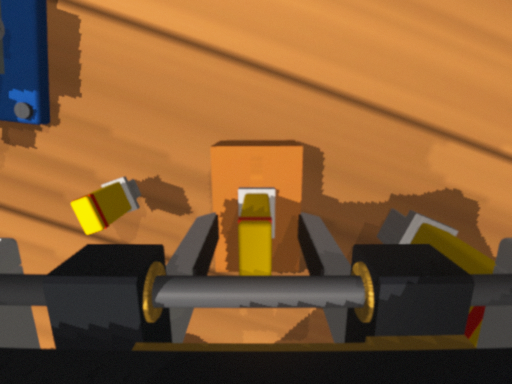

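```bash
cat >> h.py <<'E'
def go(x,y,z,yaw):
    s=read_state();R=Ro.from_euler('xyz',s['eef_rot']).as_matrix()
    t=R.T@(np.array([x,y,z])-s['eef_pos'])
    Rt=Ro.from_euler('xyz',[-np.pi/2,0,np.radians(yaw)]).as_matrix()
    print('shift',t.round(2),'turn',np.degrees(Ro.from_matrix(R.T@Rt).as_rotvec()).round(2),'pos',s['eef_pos'].round(2),np.degrees(s['eef_rot']).round(2),'F',s['wrist_force'].round(2),'gap',round(float(s['finger_gap']),2),'t',s['clock'])
E
python3 -c "
from h import *
go(509,-306.2,78,-71.3)"
```

```text
shift [ 0.33 -4.61  4.49] turn [ 0.29 -0.23 -0.43] pos [ 504.61 -307.29   73.42] [-90.29   0.42 -71.54] F [ 0.48 -0.39  0.04] gap 48.13 t 1.6167
```

```bash
python3 -m handwheel '[[[0.3,-4.6,4.5,0.3,-0.2,-0.4,0],[0.3,-4.6,4.5,0.3,-0.2,-0.4,0],[0.3,-4.6,4.5,0.3,-0.2,-0.4,-0.3]]]'; python3 -c "
from h import *
go(509,-306.2,78,-71.3)"
```

```text
clock: 1.87
eef_pos: [509.9, -306.6, 80.0]
eef_rot: [-1.569, -0.002, -1.245]
wrist_force: [0.4, -0.4, 0.4]
finger_gap: 43.2
shift [-0.65  2.01 -0.72] turn [-0.12 -0.02  0.13] pos [ 509.89 -306.58   80.01] [-89.88  -0.13 -71.32] F [ 0.4  -0.39  0.35] gap 43.2 t 1.8667
```

```bash
python3 -m handwheel '[[[-0.6,2,-0.7,0,0,0,-1],[-0.6,2,-0.7,0,0,0,-1],[-0.6,2,-0.7,0,0,0,-1],[-0.6,2,-0.7,0,0,0,-1],[-0.6,2,-0.7,0,0,0,-1]]]' 35;  python3 -m handwheel '[[[0,0,0,0,0,0,-1],[0,0,0,0,0,0,-1],[0,0,0,0,0,0,-1]]]'; python3 -c "
from h import *
go(509,-306.2,78,-71.3)"
```

```text
clock: 2.28
eef_pos: [509.0, -306.1, 77.9]
eef_rot: [-1.569, -0.002, -1.245]
wrist_force: [-0.3, 0.3, 1.0]
finger_gap: 15.6
clock: 2.53
eef_pos: [509.0, -306.2, 78.0]
eef_rot: [-1.569, -0.002, -1.245]
wrist_force: [-1.0, 0.3, 1.5]
finger_gap: 15.9
shift [ 0.06 -0.04  0.02] turn [-0.11 -0.02  0.11] pos [ 508.96 -306.15   77.96] [-89.89  -0.11 -71.32] F [-1.01  0.34  1.47] gap 15.91 t 2.5333
```

```bash
python3 -m handwheel '[[[0,-15,0,0,0,0,-1],[0,-35,0,0,0,0,-1],[0,-65,0,0,0,0,-1],[0,-95,0,0,0,0,-1],[0,-120,0,0,0,0,-1]]]';  python3 -m handwheel '[[[0,0,0,0,0,0,-1],[0,0,0,0,0,0,-1],[0,0,0,0,0,0,-1]]]'; python3 -c "
from h import *
snap('wrist','w3')
go(564,-65,198,-77.7)"
```

```text
clock: 2.95
eef_pos: [508.7, -306.0, 199.8]
eef_rot: [-1.568, -0.002, -1.245]
wrist_force: [-0.2, 0.0, -2.0]
finger_gap: 15.8
clock: 3.2
eef_pos: [508.3, -305.8, 198.4]
eef_rot: [-1.57, -0.001, -1.245]
wrist_force: [0.3, 0.3, -1.8]
finger_gap: 15.6
shift [-2.1014e+02 -3.0000e-02  1.3000e+02] turn [-0.04  6.38  0.01] pos [ 508.16 -305.71  197.93] [-8.996e+01 -2.000e-02 -7.132e+01] F [-0.51  0.34 -1.92] gap 15.93 t 3.25
```

View pics/w3.png

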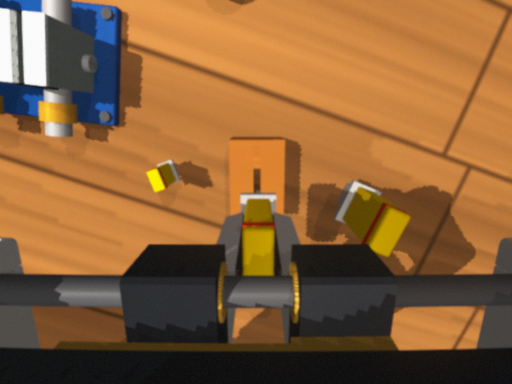

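```bash
python3 -m handwheel '[[[-35,0,20,0,1,0,-1],[-75,0,40,0,3,0,-1],[-110,0,58,0,4.5,0,-1],[-145,0,76,0,6.4,0,-1],[-170,0,90,0,6.4,0,-1]]]';  python3 -c "
from h import *
go(550,-67,198,-77.7)"
```

```text
clock: 3.67
eef_pos: [538.4, -112.8, 196.4]
eef_rot: [-1.572, 0.001, -1.358]
wrist_force: [-0.0, -0.9, -1.1]
finger_gap: 16.0
shift [-42.31  -1.61  21.01] turn [ 0.08 -0.08 -0.08] pos [ 538.42 -112.79  196.37] [-9.009e+01  8.000e-02 -7.778e+01] F [-0.02 -0.95 -1.06] gap 15.98 t 3.6667
```

```bash
python3 -m handwheel '[[[-25,-1.6,13,0,0,0,-1],[-42.3,-1.6,21,0,0,0,-1],[-42.3,-1.6,21,0,0,0,-1],[-42.3,-1.6,21,0,0,0,-1]]]';  python3 -m handwheel '[[[0,0,0,0,0,0,-1],[0,0,0,0,0,0,-1]]]'; python3 -c "
from h import *
s,p,d=snap('wrist','w4');cv2.imwrite('pics/w4b.png',cv2.resize(p[:300,130:400,::-1],None,fx=2,fy=2,interpolation=cv2.INTER_CUBIC))
go(550,-67,198,-77.7)"
```

```text
clock: 4.0
eef_pos: [549.7, -66.3, 196.6]
eef_rot: [-1.574, 0.002, -1.356]
wrist_force: [0.6, -0.1, -1.4]
finger_gap: 15.6
clock: 4.17
eef_pos: [549.2, -67.2, 195.7]
eef_rot: [-1.576, 0.003, -1.357]
wrist_force: [0.0, 0.2, -1.9]
finger_gap: 15.7
shift [-0.16 -2.01  0.74] turn [ 0.26 -0.05 -0.14] pos [549.3  -67.31 196.  ] [-90.26   0.14 -77.75] F [ 0.29  0.21 -2.22] gap 16.02 t 4.2167
```

View pics/w4b.png

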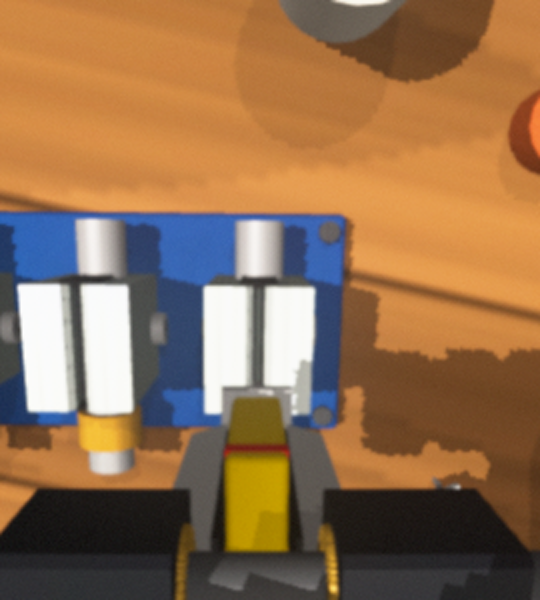

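```bash
python3 - <<'E'
import cv2
a=cv2.imread('pics/w4.png')
cv2.imwrite('pics/w4c.png',cv2.resize(a[130:240,200:320],None,fx=5,fy=5,interpolation=cv2.INTER_CUBIC))
E
```

```text
(no output)
```

View pics/w4c.png

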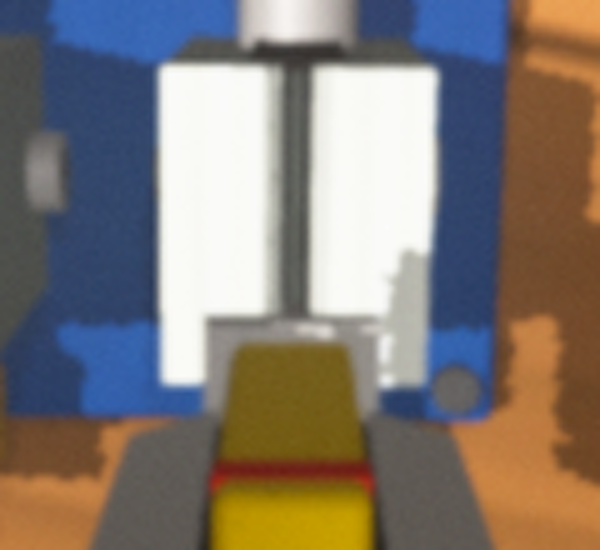

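```bash
cat > m.py <<'E'
from h import *
def rep(fn,L95,Lsh,x0,y0,k):
    z=np.load('pics/%s.npz'%fn);pos,rot=z['pos'],z['rot'];R=Ro.from_euler('xyz',rot).as_matrix()
    f=lambda L:[(x0+(x-k/2+.5)/k,y0+(y-k/2+.5)/k) for x,y in L]
    for L,zz in((L95,95),(Lsh,pos[2]-22)):
        p=onplane('wrist',f(L),zz,pos,rot)
        t=(p-pos)@R
        print(np.c_[p[:,:2],t].round(1).tolist())
    print(pos.round(1),np.degrees(rot).round(2))
E
python3 -c "
from m import *
rep('w4',[(160,65),(438,65),(282,65),(312,65),(282,300),(310,300),(162,385),(428,385)],[(207,318),(380,318),(222,408),(377,410)],200,130,5)"
```

```text
[[588.3, -36.1, -21.9, 100.6, 45.4], [599.1, -85.3, 28.5, 100.4, 45.4], [593.0, -57.7, 0.2, 100.5, 45.4], [594.2, -63.0, 5.6, 100.5, 45.4], [550.1, -67.0, 0.2, 100.7, 1.5], [551.2, -72.1, 5.4, 100.7, 1.5], [528.9, -48.1, -22.8, 100.9, -15.3], [539.7, -97.7, 28.0, 100.7, -15.3]]
[[565.0, -54.1, -9.5, 21.9, 18.4], [570.0, -76.7, 13.7, 21.9, 18.4], [553.1, -58.6, -7.6, 22.0, 5.7], [557.3, -79.3, 13.5, 21.9, 5.4]]
[549.2 -67.2 195.7] [-90.29   0.14 -77.74]
```

```bash
python3 - <<'E'
from m import *
z=np.load('pics/w4.npz');pos,rot=z['pos'],z['rot'];R=Ro.from_euler('xyz',rot).as_matrix()
for h in (20,26,31):
    p=onplane('wrist',[(200+(x-2)/5,130+(y-2)/5) for x,y in [(212,478),(374,478)]],pos[2]+h,pos,rot)
    print(h,((p-pos)@R).round(2).tolist())
go(562.8,-64.8,164,-77.7)
E
```

```text
20 [[-6.72, -20.04, 11.46], [10.73, -20.08, 11.47]]
26 [[-6.38, -26.05, 13.73], [10.37, -26.1, 13.74]]
31 [[-6.1, -31.06, 15.62], [10.07, -31.1, 15.63]]
shift [ 0.48 31.93 13.87] turn [ 0.26 -0.05 -0.14] pos [549.3  -67.31 196.  ] [-90.26   0.14 -77.75] F [ 0.29  0.21 -2.22] gap 16.02 t 4.2167
```

```bash
python3 -m handwheel '[[[0.2,0,7,0.3,0,-0.1,-1],[0.2,10,13.8,0.3,0,-0.1,-1],[0.2,22,13.8,0.3,0,-0.1,-1],[0.2,29,13.8,0.3,0,-0.1,-1],[0.2,30,13.8,0.3,0,-0.1,-1]]]';  python3 -m handwheel '[[[0,0,0,0,0,0,-1],[0,0,0,0,0,0,-1]]]'; python3 -c "
from h import *
s,p,d=snap('wrist','w5');cv2.imwrite('pics/w5b.png',cv2.resize(p[130:240,200:320,::-1],None,fx=5,fy=5,interpolation=cv2.INTER_CUBIC))
s,p,d=snap('scene','s5');cv2.imwrite('pics/s5b.png',cv2.resize(p[130:250,160:300,::-1],None,fx=5,fy=5,interpolation=cv2.INTER_CUBIC))
go(562.8,-64.8,164,-77.7)"
```

```text
clock: 4.63
eef_pos: [562.2, -64.5, 163.8]
eef_rot: [-1.573, 0.002, -1.357]
wrist_force: [-0.3, 0.2, -0.5]
finger_gap: 15.6
clock: 4.8
eef_pos: [562.3, -64.6, 163.7]
eef_rot: [-1.573, 0.002, -1.357]
wrist_force: [0.6, -0.1, -1.8]
finger_gap: 16.0
shift [0.28 0.17 0.31] turn [ 0.09 -0.07 -0.09] pos [562.43 -64.59 164.17] [-9.009e+01  9.000e-02 -7.777e+01] F [-0.27  0.23 -1.14] gap 15.7 t 4.9
```

View pics/w5b.png

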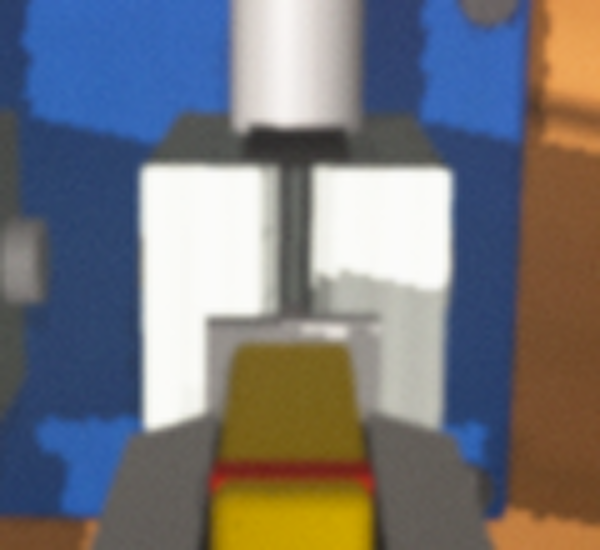

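View pics/s5b.png

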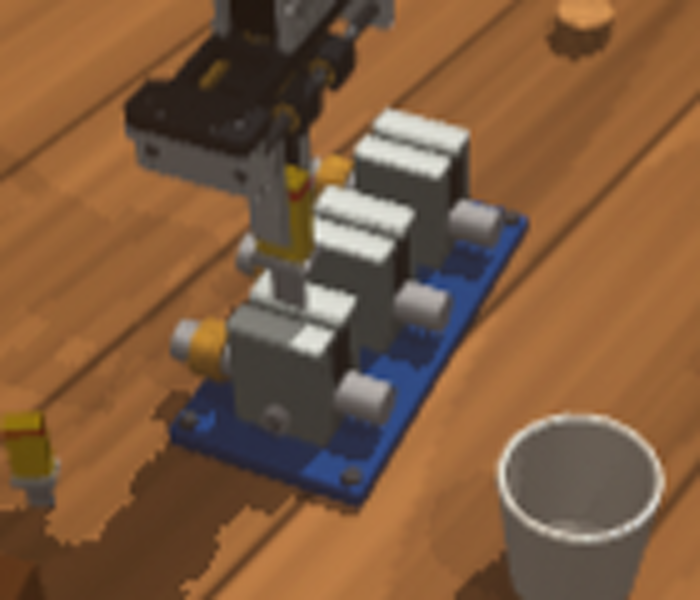

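```bash
python3 -m handwheel '[[[0,2,0,0,0,0,-1],[0,4,0,0,0,0,-1],[0,6,0,0,0,0,-1],[0,8,0,0,0,0,-1],[0,8,0,0,0,0,-1]]]';  python3 -m handwheel '[[[0,2,0,0,0,0,-1],[0,4,0,0,0,0,-1],[0,6,0,0,0,0,-1],[0,6,0,0,0,0,-1]]]';  python3 -c "
from h import *
go(562.8,-64.8,164,-77.7)"
```

```text
clock: 5.32
eef_pos: [562.2, -64.5, 155.7]
eef_rot: [-1.573, 0.002, -1.357]
wrist_force: [-0.3, -0.4, -2.0]
finger_gap: 15.9
clock: 5.65
eef_pos: [562.0, -64.5, 149.2]
eef_rot: [-1.574, 0.002, -1.357]
wrist_force: [0.1, 1.2, -1.6]
finger_gap: 15.9
shift [  0.42 -14.79   0.66] turn [ 0.15 -0.07 -0.11] pos [562.03 -64.51 149.21] [-90.15   0.11 -77.77] F [ 0.15  1.19 -1.62] gap 15.87 t 5.65
```

```bash
for i in 1 2; do :; done; python3 -m handwheel '[[[0,1,0,0,0,0,-1],[0,2,0,0,0,0,-1],[0,2,0,0,0,0,-1]]]';  python3 -m handwheel '[[[0,1,0,0,0,0,-1],[0,2,0,0,0,0,-1],[0,2,0,0,0,0,-1]]]'
```

```text
clock: 5.9
eef_pos: [562.0, -64.5, 147.0]
eef_rot: [-1.574, 0.002, -1.357]
wrist_force: [0.4, -0.3, -1.3]
finger_gap: 15.4
clock: 6.15
eef_pos: [561.9, -64.5, 144.8]
eef_rot: [-1.574, 0.002, -1.357]
wrist_force: [-0.4, -0.4, -1.6]
finger_gap: 16.0
```

```bash
python3 -m handwheel '[[[0,1,0,0,0,0,-1],[0,2,0,0,0,0,-1],[0,2,0,0,0,0,-1]]]'
```

```text
clock: 6.4
eef_pos: [561.8, -64.5, 142.5]
eef_rot: [-1.574, 0.002, -1.357]
wrist_force: [-0.5, -0.3, -1.6]
finger_gap: 15.5
```

Tip about 16.5 mm down and no drag so far.

```bash
python3 -m handwheel '[[[0,1,0,0,0,0,-1],[0,2,0,0,0,0,-1],[0,2,0,0,0,0,-1]]]'
```

```text
clock: 6.65
eef_pos: [562.0, -64.5, 141.2]
eef_rot: [-1.573, 0.002, -1.357]
wrist_force: [-2.0, 0.3, 7.3]
finger_gap: 15.8
```

```bash
python3 -m handwheel '[[[0,1,0,0,0,0,-1],[0,2,0,0,0,0,-1],[0,2,0,0,0,0,-1]]]'
```

```text
clock: 6.9
eef_pos: [562.4, -64.8, 140.1]
eef_rot: [-1.572, 0.001, -1.357]
wrist_force: [-2.4, -1.9, 8.1]
finger_gap: 15.7
```

```bash
python3 -m handwheel '[[[0,1,0,0,0,0,-1],[0,1.5,0,0,0,0,-1],[0,1.5,0,0,0,0,-1]]]'
```

```text
clock: 7.15
eef_pos: [562.4, -64.9, 139.4]
eef_rot: [-1.572, 0.001, -1.357]
wrist_force: [-4.0, -0.4, 8.8]
finger_gap: 15.5
```

```bash
python3 -m handwheel '[[[0,-5,0,0,0,0,-1],[0,-15,0,0,0,0,-1],[0,-27,0,0,0,0,-1],[0,-37,0,0,0,0,-1],[0,-37,0,0,0,0,-1]]]';  python3 -m handwheel '[[[-28,0,0,0,0,0,-1],[-60,0,0,0,0,0,-1],[-85,0,0,0,0,0,-1],[-85,0,0,0,0,0,-1],[-85,0,0,0,0,0,-1]]]';  python3 -c "
from h import *
go(562.1-18.1,-64.5+83,164,-77.7)"
```

```text
clock: 7.57
eef_pos: [563.4, -65.1, 179.3]
eef_rot: [-1.568, -0.001, -1.357]
wrist_force: [0.4, 0.8, -1.7]
finger_gap: 15.6
clock: 7.98
eef_pos: [545.3, 18.9, 179.3]
eef_rot: [-1.568, -0.001, -1.355]
wrist_force: [0.2, 0.1, -1.8]
finger_gap: 15.8
shift [ 0.12 15.31 -1.38] turn [-0.17  0.04  0.06] pos [545.27  18.92 179.31] [-8.983e+01 -6.000e-02 -7.766e+01] F [ 0.25  0.13 -1.81] gap 15.85 t 7.9833
```

```bash
python3 -m handwheel '[[[0,5,-1.4,-0.2,0,0,-1],[0,10,-1.4,-0.2,0,0,-1],[0,14,-1.4,-0.2,0,0,-1],[0,14,-1.4,-0.2,0,0,-1]]]'; python3 -c "
from h import *
s,p,d=snap('wrist','w6');cv2.imwrite('pics/w6b.png',cv2.resize(p[130:240,200:320,::-1],None,fx=5,fy=5,interpolation=cv2.INTER_CUBIC))
go(562.1-18.1,-64.5+83,164,-77.7)"
```

```text
clock: 8.32
eef_pos: [543.6, 18.0, 163.9]
eef_rot: [-1.573, -0.001, -1.356]
wrist_force: [-0.3, -0.5, -0.9]
finger_gap: 15.9
shift [-0.34  0.54  0.31] turn [ 0.1  -0.    0.04] pos [543.77  18.1  164.54] [-9.01e+01 -4.00e-02 -7.77e+01] F [ 0.01  0.38 -1.15] gap 16.1 t 8.3667
```

View pics/w6b.png

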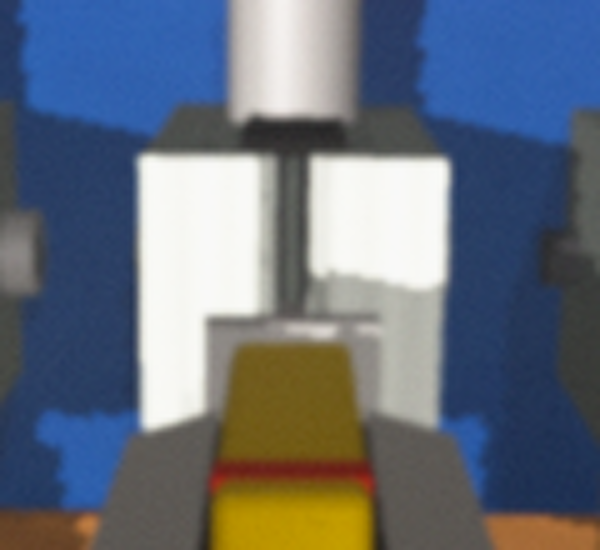

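Same shoulder pixels (207–380, y 318), so the grip has not slipped, and the blade sits over split B. Going down.

```bash
python3 -m handwheel '[[[-0.4,2,0.5,0,0,0,-1],[-0.4,4,0.5,0,0,0,-1],[-0.4,6,0.5,0,0,0,-1],[-0.4,8,0.5,0,0,0,-1],[-0.4,8,0.5,0,0,0,-1]]]';  python3 -m handwheel '[[[0,2,0,0,0,0,-1],[0,4,0,0,0,0,-1],[0,6,0,0,0,0,-1],[0,6,0,0,0,0,-1]]]'
```

```text
clock: 8.78
eef_pos: [544.0, 18.6, 156.1]
eef_rot: [-1.573, -0.001, -1.356]
wrist_force: [-0.7, 0.7, -1.5]
finger_gap: 16.0
clock: 9.12
eef_pos: [543.8, 18.6, 149.6]
eef_rot: [-1.574, -0.0, -1.356]
wrist_force: [-0.2, -0.8, -1.7]
finger_gap: 15.5
```

```bash
python3 -m handwheel '[[[0,1,0,0,0,0,-1],[0,2,0,0,0,0,-1],[0,2,0,0,0,0,-1]]]'
```

```text
clock: 9.37
eef_pos: [543.7, 18.6, 147.4]
eef_rot: [-1.574, -0.0, -1.356]
wrist_force: [-0.2, 0.1, -1.5]
finger_gap: 15.7
```

```bash
python3 -m handwheel '[[[0,1,0,0,0,0,-1],[0,2,0,0,0,0,-1],[0,2,0,0,0,0,-1]]]'
```

```text
clock: 9.62
eef_pos: [543.6, 18.6, 145.2]
eef_rot: [-1.574, -0.0, -1.356]
wrist_force: [0.4, -0.4, -1.9]
finger_gap: 16.0
```

```bash
python3 -m handwheel '[[[0,1,0,0,0,0,-1],[0,2,0,0,0,0,-1],[0,2,0,0,0,0,-1]]]'
```

```text
clock: 9.87
eef_pos: [543.7, 18.6, 143.2]
eef_rot: [-1.574, -0.0, -1.356]
wrist_force: [-0.6, -0.3, -0.4]
finger_gap: 15.7
```

```bash
python3 -m handwheel '[[[0,1,0,0,0,0,-1],[0,2,0,0,0,0,-1],[0,2,0,0,0,0,-1]]]'
```

```text
clock: 10.12
eef_pos: [544.0, 18.4, 141.8]
eef_rot: [-1.573, -0.001, -1.356]
wrist_force: [-1.8, -1.3, 7.3]
finger_gap: 15.8
```

```bash
python3 -m handwheel '[[[0,1,0,0,0,0,-1],[0,1.5,0,0,0,0,-1],[0,1.5,0,0,0,0,-1]]]'
```

```text
clock: 10.37
eef_pos: [544.2, 18.2, 141.1]
eef_rot: [-1.572, -0.001, -1.356]
wrist_force: [-3.1, -0.6, 8.2]
finger_gap: 15.9
```

```bash
python3 -m handwheel '[[[0,1,0,0,0,0,-1],[0,1.5,0,0,0,0,-1],[0,1.5,0,0,0,0,-1]]]'
```

```text
clock: 10.62
eef_pos: [544.2, 18.2, 140.3]
eef_rot: [-1.572, -0.002, -1.356]
wrist_force: [-3.6, -0.1, 9.0]
finger_gap: 15.8
```

B is jammed too: net push is about 10.7 N and rises 1 N per mm. Next is C.

```bash
python3 -m handwheel '[[[0,-5,0,0,0,0,-1],[0,-15,0,0,0,0,-1],[0,-27,0,0,0,0,-1],[0,-37,0,0,0,0,-1],[0,-37,0,0,0,0,-1]]]';  python3 -m handwheel '[[[-28,0,0,0,0,0,-1],[-60,0,0,0,0,0,-1],[-85,0,0,0,0,0,-1],[-85,0,0,0,0,0,-1],[-85,0,0,0,0,0,-1]]]';  python3 -c "
from h import *
go(562.1-36.2,-64.5+166.4,164,-77.7)"
```

```text
clock: 11.03
eef_pos: [545.1, 18.3, 179.7]
eef_rot: [-1.569, -0.002, -1.356]
wrist_force: [0.0, -0.3, -1.6]
finger_gap: 15.6
clock: 11.45
eef_pos: [526.6, 102.2, 179.3]
eef_rot: [-1.569, -0.002, -1.354]
wrist_force: [-0.4, -0.8, -1.5]
finger_gap: 15.5
shift [ 0.13 15.33 -0.81] turn [-0.11  0.11  0.14] pos [526.63 102.23 179.33] [-89.89  -0.14 -77.59] F [-0.41 -0.81 -1.47] gap 15.52 t 11.45
```

```bash
python3 -m handwheel '[[[0,5,-0.8,-0.1,0.1,0.1,-1],[0,10,-0.8,-0.1,0.1,0.1,-1],[0,14,-0.8,-0.1,0.1,0.1,-1],[0,14,-0.8,-0.1,0.1,0.1,-1]]]'; python3 -c "
from h import *
s,p,d=snap('wrist','w7');cv2.imwrite('pics/w7b.png',cv2.resize(p[130:240,200:320,::-1],None,fx=5,fy=5,interpolation=cv2.INTER_CUBIC))
go(562.1-36.2,-64.5+166.4,164,-77.7)"
```

```text
clock: 11.78
eef_pos: [525.6, 101.3, 164.0]
eef_rot: [-1.573, -0.001, -1.357]
wrist_force: [0.1, -0.2, -1.3]
finger_gap: 16.0
shift [-0.38  0.57  0.25] turn [ 0.06 -0.03  0.04] pos [525.74 101.47 164.57] [-9.006e+01 -4.000e-02 -7.773e+01] F [ 0.78  0.08 -1.64] gap 15.58 t 11.8333
```

View pics/w7b.png

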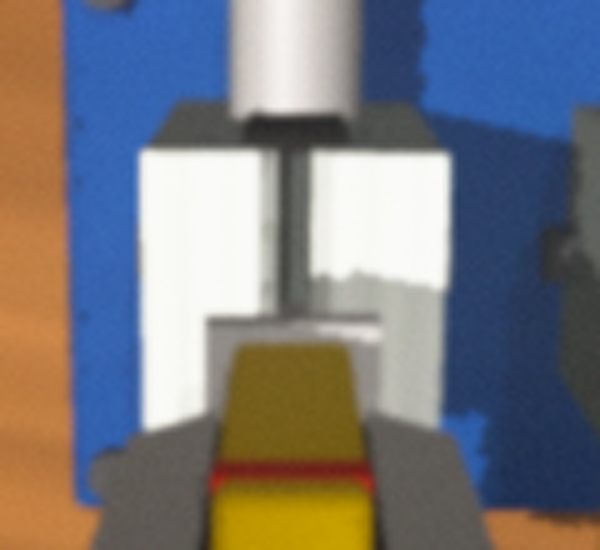

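The blade is lined up with split C (split centre about x 294, shoulder about 294) and the grip is unchanged.

```bash
python3 -m handwheel '[[[-0.2,2,0.3,0,0,0,-1],[-0.2,4,0.3,0,0,0,-1],[-0.2,6,0.3,0,0,0,-1],[-0.2,8,0.3,0,0,0,-1],[-0.2,8,0.3,0,0,0,-1]]]';  python3 -m handwheel '[[[0,2,0,0,0,0,-1],[0,4,0,0,0,0,-1],[0,6,0,0,0,0,-1],[0,6,0,0,0,0,-1]]]'
```

```text
clock: 12.25
eef_pos: [525.8, 101.7, 156.1]
eef_rot: [-1.572, -0.001, -1.357]
wrist_force: [-0.5, -0.3, -1.2]
finger_gap: 15.9
clock: 12.58
eef_pos: [525.7, 101.7, 149.7]
eef_rot: [-1.573, -0.001, -1.357]
wrist_force: [-0.3, 0.4, -2.2]
finger_gap: 15.8
```

```bash
python3 -m handwheel '[[[0,1,0,0,0,0,-1],[0,2,0,0,0,0,-1],[0,2,0,0,0,0,-1]]]'
```

```text
clock: 12.83
eef_pos: [525.6, 101.7, 147.5]
eef_rot: [-1.573, -0.001, -1.357]
wrist_force: [-0.2, -0.5, -0.5]
finger_gap: 15.7
```

```bash
python3 -m handwheel '[[[0,1,0,0,0,0,-1],[0,2,0,0,0,0,-1],[0,2,0,0,0,0,-1]]]'
```

```text
clock: 13.08
eef_pos: [525.5, 101.7, 145.3]
eef_rot: [-1.574, -0.001, -1.357]
wrist_force: [-0.4, 0.3, -1.5]
finger_gap: 16.1
```

```bash
python3 -m handwheel '[[[0,1,0,0,0,0,-1],[0,2,0,0,0,0,-1],[0,2,0,0,0,0,-1]]]'
```

```text
clock: 13.33
eef_pos: [525.4, 101.6, 143.1]
eef_rot: [-1.574, -0.0, -1.357]
wrist_force: [0.3, 0.2, -2.0]
finger_gap: 15.7
```

```bash
python3 -m handwheel '[[[0,1,0,0,0,0,-1],[0,2,0,0,0,0,-1],[0,2,0,0,0,0,-1]]]'
```

```text
clock: 13.58
eef_pos: [525.3, 101.6, 140.8]
eef_rot: [-1.574, -0.0, -1.357]
wrist_force: [0.5, -0.5, -2.0]
finger_gap: 16.2
```

```bash
python3 -m handwheel '[[[0,1,0,0,0,0,-1],[0,2,0,0,0,0,-1],[0,2,0,0,0,0,-1]]]'
```

```text
clock: 13.83
eef_pos: [525.3, 101.6, 138.6]
eef_rot: [-1.574, -0.001, -1.357]
wrist_force: [0.6, -0.2, -2.0]
finger_gap: 15.7
```

```bash
python3 -m handwheel '[[[0,1,0,0,0,0,-1],[0,2,0,0,0,0,-1],[0,2,0,0,0,0,-1]]]'
```

```text
clock: 14.08
eef_pos: [525.5, 101.2, 136.7]
eef_rot: [-1.574, -0.001, -1.357]
wrist_force: [1.2, -3.4, 1.3]
finger_gap: 15.7
```

```bash
python3 -m handwheel '[[[0,1,0,0,0,0,-1],[0,2,0,0,0,0,-1],[0,2,0,0,0,0,-1]]]'
```

```text
clock: 14.33
eef_pos: [525.7, 101.0, 134.7]
eef_rot: [-1.573, -0.002, -1.357]
wrist_force: [2.9, -3.9, 0.9]
finger_gap: 15.6
```

```bash
python3 -m handwheel '[[[0,1,0,0,0,0,-1],[0,2,0,0,0,0,-1],[0,2,0,0,0,0,-1]]]'
```

```text
clock: 14.58
eef_pos: [525.6, 100.9, 132.4]
eef_rot: [-1.574, -0.002, -1.357]
wrist_force: [1.9, -4.0, -0.2]
finger_gap: 15.8
```

```bash
python3 -m handwheel '[[[0,1,0,0,0,0,-1],[0,2,0,0,0,0,-1],[0,2,0,0,0,0,-1]]]'
```

```text
clock: 14.83
eef_pos: [525.4, 100.9, 130.1]
eef_rot: [-1.574, -0.002, -1.357]
wrist_force: [2.0, -3.7, -1.7]
finger_gap: 15.7
```

```bash
python3 -m handwheel '[[[0,1,0,0,0,0,-1],[0,2,0,0,0,0,-1],[0,2,0,0,0,0,-1]]]'
```

```text
clock: 15.08
eef_pos: [525.3, 100.9, 127.8]
eef_rot: [-1.575, -0.002, -1.357]
wrist_force: [1.3, -4.3, -1.8]
finger_gap: 15.8
```

```bash
python3 -m handwheel '[[[0,1,0,0,0,0,-1],[0,2,0,0,0,0,-1],[0,2,0,0,0,0,-1]]]'
```

```text
clock: 15.33
eef_pos: [525.3, 100.9, 125.5]
eef_rot: [-1.575, -0.002, -1.357]
wrist_force: [0.9, -4.3, -0.5]
finger_gap: 16.0
```

```bash
python3 -m handwheel '[[[0,1,0,0,0,0,-1],[0,1.5,0,0,0,0,-1],[0,1.5,0,0,0,0,-1]]]'
```

```text
clock: 15.58
eef_pos: [525.2, 100.9, 123.9]
eef_rot: [-1.575, -0.002, -1.357]
wrist_force: [1.7, -4.8, -0.8]
finger_gap: 15.9
```

```bash
python3 -m handwheel '[[[0,0.6,0,0,0,0,-1],[0,0.8,0,0,0,0,-1],[0,0.8,0,0,0,0,-1]]]'
```

```text
clock: 15.83
eef_pos: [525.2, 100.9, 123.0]
eef_rot: [-1.575, -0.002, -1.357]
wrist_force: [1.2, -3.4, -0.1]
finger_gap: 15.8
```

```bash
python3 -m handwheel '[[[0,0.6,0,0,0,0,-1],[0,0.8,0,0,0,0,-1],[0,0.8,0,0,0,0,-1]]]'
```

```text
clock: 16.08
eef_pos: [525.3, 100.9, 122.9]
eef_rot: [-1.575, -0.002, -1.357]
wrist_force: [-2.1, -4.8, 8.5]
finger_gap: 16.2
```

C goes down to the shoulder: force jumps only at TCP z 122.9, which is the shoulder landing on the clamp top (95 + 28). So C is the loose clamp, and I'll let go here.

```bash
python3 -m handwheel '[[[0,-0.4,0,0,0,0,-0.9],[0,-0.4,0,0,0,0,-0.4],[0,-0.4,0,0,0,0,-0.2],[0,-0.4,0,0,0,0,0],[0,-0.4,0,0,0,0,0]]]'; python3 -c "
from h import *
s,p,d=snap('wrist','w8');cv2.imwrite('pics/w8b.png',cv2.resize(p[100:260,160:360,::-1],None,fx=3.5,fy=3.5,interpolation=cv2.INTER_CUBIC))"
```

```text
clock: 16.5
eef_pos: [525.2, 101.2, 123.2]
eef_rot: [-1.575, -0.001, -1.357]
wrist_force: [0.2, -0.2, 0.1]
finger_gap: 38.9
```

View pics/w8b.png

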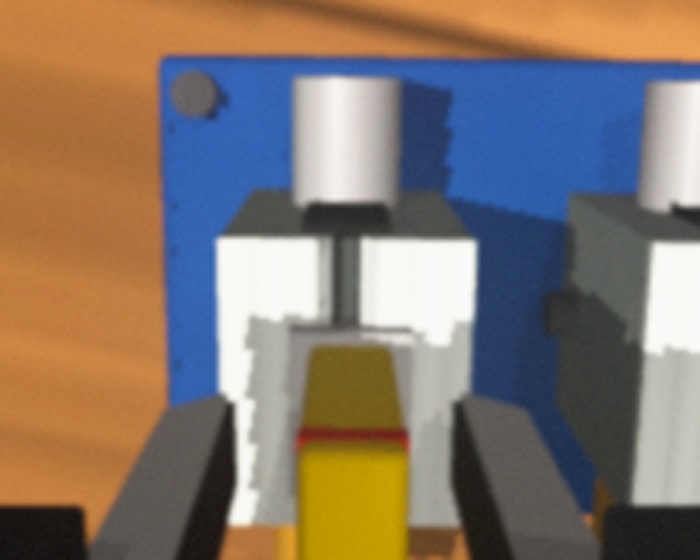

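The feeler stands alone at (355,430) with the shoulder on the clamp top and clear gaps to both fingers. Retreating straight up.

```bash
python3 -m handwheel '[[[0,-10,0,0,0,0,0.2],[0,-35,0,0,0,0,0.2],[0,-70,0,0,0,0,0.2],[0,-105,0,0,0,0,0.2],[0,-130,0,0,0,0,0.2]]]'; python3 -m handwheel '[[[0,-10,-20,0,0,0,0.2],[0,-20,-50,0,0,0,0.2],[0,-20,-80,0,0,0,0.2],[0,-20,-80,0,0,0,0.2],[0,-20,-80,0,0,0,0.2]]]'; python3 -c "
from h import *
s,p,d=snap('scene','s9');cv2.imwrite('pics/s9b.png',cv2.resize(p[100:280,150:350,::-1],None,fx=3.3,fy=3.3,interpolation=cv2.INTER_CUBIC))
s,p,d=snap('top','t9');cv2.imwrite('pics/t9b.png',cv2.resize(p[:,:,::-1],None,fx=1.5,fy=1.5))
a=np.load('pics/top0.npz')['p'].astype(int)
print([ (abs(p.astype(int)-a)[y-14:y+14,x-14:x+14]).mean().round(1) for x,y in((289,155),(333,176),(145,240))])
"
```

```text
clock: 16.97
eef_pos: [525.9, 101.5, 257.2]
eef_rot: [-1.571, -0.001, -1.357]
wrist_force: [-0.0, -1.1, 0.1]
finger_gap: 56.4
clock: 17.38
eef_pos: [447.2, 84.5, 278.7]
eef_rot: [-1.569, -0.002, -1.357]
wrist_force: [0.4, -0.2, -0.3]
finger_gap: 56.5
[np.float64(6.7), np.float64(5.7), np.float64(5.7)]
```

View pics/s9b.png

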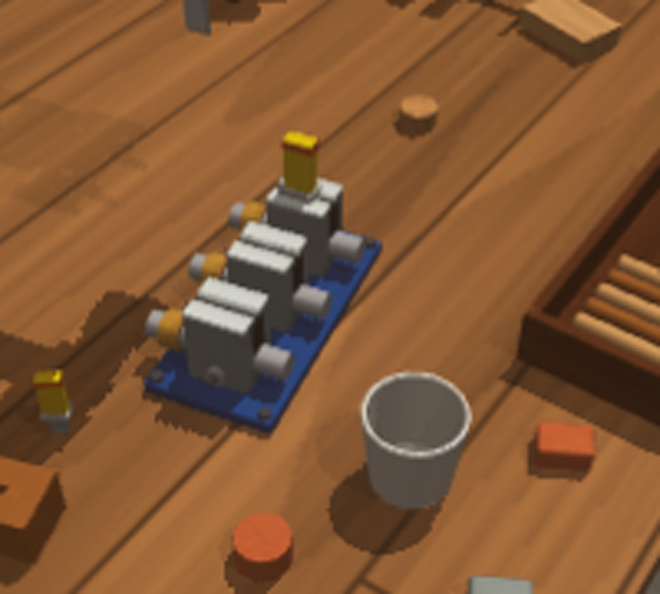

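View pics/t9b.png

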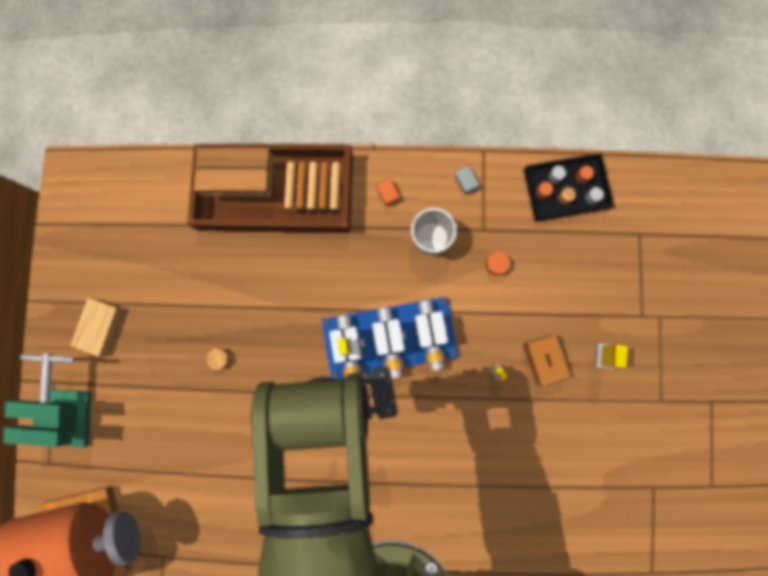

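The scene view shows the feeler upright in the far clamp at (300,165) with its shoulder flush on the clamp top. In the top view the pot (434,231) and the bobs (499,262) and (218,358) are where they started, and the arm is clear. Handing in.

```bash
python3 -c "
from h import *
print(order.sign_off(), read_state()['clock'])"
```

```text
the job is handed in; nothing more can be done
the job is handed in; nothing more can be done
```

The loose clamp is split C, at the far (+y) end. The feeler is standing in it upright, shoulder flush on the clamp top, and let go. I handed the job in at about 17.5 s.

| Split | Result | What the push showed |
|---|---|---|
| A (by the rest) | Jammed at about 17 mm | Net push about 10 N, rising 1 N per mm |
| B (middle) | Jammed at about 17 mm | Net push about 10.7 N, rising 1 N per mm |
| C (far end) | Fully home | About 3 N drag from 21–22 mm; net push jumped to about 10 N as the shoulder landed |

- **Feeler used:** I took the middle-sized one, the only one standing in the wooden rest. It did not slip in the grip between the trials at A, B and C.
- **Bystanders:** in the last pictures the pot and both bobs look unmoved and the arm is clear of everything. I judged this from the pictures and did not measure their positions again.
- **Checks:** no check failed or disagreed. The sign-off reports no verdict.

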